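Lay out the headset kit for a painted fork

TASK

Lay the headset parts out along the middle line of the plywood kit board in the order they go on the fork: the bearing cup in the middle of the board, mouth up, with the bearing seated fully in its mouth; the flat crown race midway between the cup and the wooden V-cradle; and the tall spacer tube midway between the cup and the steel stop block, standing upright with the top cap lying centred on top of it. Let go of everything and leave the tape roll and the squeegee where they are.

Things in the scene. Friction and masses are not known exactly. Their poses are not given: they have to be found in the camera images.
- board: Fixed plywood board lying flat on the bench, 370 x 110 mm, 8 mm thick. Origin at the centre of its underside; its x axis runs along its length, from the wooden V-cradle (at x = -160 mm) to the steel stop block (at x = +160 mm); y across, z up. It may be turned to any yaw. The three places of the layout, on its 8 mm high top, are x = -80 (crown race), 0 (cup) and +80 mm (spacer), all at y = 0.
- cradle: Fixed dark wooden V-cradle standing on one end of the board: 50 mm along the board, 90 mm across it, 39 mm high, with a groove on top. Origin at the centre of its underside, on the board's top.
- stop: Fixed bare steel stop block standing on the other end of the board: 50 mm along the board, 70 mm across it, 34 mm high, flat top with two dark round plugs. Origin at the centre of its underside, on the board's top.
- cup: Loose aluminium headset cup, a round straight-sided cup 56 mm in diameter and 24 mm high with a conical hollow, open upward: 50 mm across at the rim, narrowing to 26 mm at a flat floor 8 mm above the underside. Origin at the centre of its underside, z up. About 90 g.
- bearing: Loose steel bearing: cone below (24 mm across underneath, 42 mm at height 9), straight to 17, then a collar 32 mm across up to 30 mm, its top dark with a bright rim; grip it by the collar. Stands on its narrow underside; origin at the underside's centre, z up. 70 g. Seated in the cup it centres itself, its underside 8 mm above the cup's, the collar 14 mm clear of the rim.
- race: Loose dark steel crown race: a wide flat ring, 56 mm outside diameter, 8 mm high, with a narrower raised lip on it up to 10 mm high and an open hole about 36 mm across. Origin at the centre of its underside, z up. About 50 g.
- spacer: Loose black spacer, a plain straight tube standing on end, 36 mm outside diameter, 29 mm bore, 40 mm high. Origin at the centre of its underside, z up. About 30 g.
- cap: Loose aluminium top cap, a solid disc 40 mm in diameter and 10 mm high (straight sides to 8 mm) with a small dark bolt head (12 mm across) in the middle of its top, reaching 13.5 mm. Flat underside. Origin at the centre of its underside, z up. About 30 g.
- tape: Bystander: loose roll of paper masking tape lying flat, 96 mm outside diameter, 25 mm high. Origin at the centre of its underside.
- squeegee: Bystander: loose flat white plastic squeegee, 70 x 95 mm, 6 mm thick (10 mm at its grey edge). Origin at the centre of its underside.

How it is judged:
By the outcome, as a careful person would: the job done as asked, in the order asked, and still so for the second after the job is handed in, with the robot touching nothing.
It also fails if it takes over 131 s, if anything falls off the work surface, if the arm or the gripper's body presses on something with over 40 N, if the wrist force passes 120 N, or if a joint passes its speed limit or range.

ROBOT

A 7-joint arm with a two-finger parallel gripper is mounted at the origin on the work surface. World frame = base frame: x ahead of the robot, y to its left, z up, the work surface at z = 0. Lengths are in m, angles in rad, forces in N, time in s.
With the tool pointing down it reaches from about 0.4 to 0.875 m from the base axis. Payload 19.3 kg.
Tool frame: the origin (TCP) lies on the mounting face of the last link; the fingertips stand 173 mm ahead of it and the grasp point (between the pads) lies 155 mm ahead of it; z points along the fingers, y is the line along which they close (so a half turn about z gives the same grasp; the last joint's range is limited). The gripper opens to 85 mm and grips with 20 to 120 N. Pads are 22 mm wide; open, the fingers measure 114 mm over their backs; the gripper's body (76 mm by 85 mm) begins 54 mm behind the grasp point. The pads swing forward as they close: fully open they stand 13 mm farther back than shut.
Start: joints at [1.139, 0.521, -0.036, 1.599, 0.021, 1.021, -0.113], TCP at [0.221, -0.585, 0.405] pointing down, gripper open.
Joint ranges: [-2.91, 2.91], [-0.3, 2.13], [-1.5, 1.42], [0.17, 2.43], [-1.26, 4.41], [0.16, 1.93], [-2.52, 2.52]. Speed limits (rad/s): [1.89, 1.89, 2.39, 2.39, 3.01, 3.01, 3.01].

INTERFACE

Orientations are given as [roll, pitch, yaw] about the fixed x, y, z axes, in that order (R = Rz(yaw) Ry(pitch) Rx(roll)).
In Python, from workcell import bot, vision gives the robot as it stands.
- The arm moves only by the shell command python3 -m creep 'ROWS' [FORCE]. ROWS is JSON, a list that holds one entry, the list of rows, each a list of 7 numbers: the opening, from -1 (shut) to 1 (fully open), then the shift along the tool's x, y, z in cm, then the turn, a rotation vector about the tool's x, y, z in rad. In form: [[[grip, tx, ty, tz, rx, ry, rz], ...]]. A call has 1 to 12 rows; each row shifts and turns the commanded pose from where the row before left it, along the tool's axes as they then stand; what a row does not reach is not made up. A row lasts 1/8 s, in which the tool goes at most 62.5 mm and 10.7 degrees, less where a joint would pass 70% of its speed; a pose out of reach is approached as far as the arm can. A call with a gripper value outside its range is refused whole. The fingers move at their own pace and stop on an object; FORCE is the grip in N (left out, the last holds). Time passes only in rows, so rows that do not move let the fingers close. It gives the time, the measured TCP pose, the force, the opening and the grip force at its end, in the units of the state.
- bot.observe(): the state, without advancing time (a new reading comes with each control period).
- vision.grab_frame(name): name is "scene" or "top"; returns a dict with "image" (384x512x3 uint8, blue, green, red), "depth" (384x512 float32, m along the optical axis (not along the pixel's ray), 0 where there is no reading), "fovy" (degrees; the focal length in pixels is half the picture's height over the tangent of half this angle, whatever the lens; pixels are square), "cx", "cy" (the principal point, pixels), "cam_to_world" (4x4, takes a point from camera to world coordinates). Camera axes: x right, y down, z forward; pixel columns grow to the right and rows downward; lengths in m; the calibration is good to about 2 mm. A picture is of the moment at which its call begins.
- bot.job_done(): hands the job in; it is judged then, once.
The state is a dict: "clock": time; "qpos": joint angles; "qd": joint speeds; "joint_efforts": joint torques, N m; "position": TCP position; "tool_rot": TCP orientation; "force": force on the tool from outside, world axes, zero at the start; "moment": the same for the moment, N m; "grip_width": finger opening in m; "finger_force": force on a finger pad.
Only numpy, scipy, OpenCV 4.12 (cv2) and the standard library are available. Lean on these libraries where they do the work, as an engineer would, in place of code of your own. Each camera call takes 0.05 s, during which the arm holds its last target. There are 200 camera calls.

## Working session

There is one attempt and no reset: what is moved stays moved. The work goes in short steps, Python scripts to look and compute and a shell command to move; the robot and the scene stay as the last step left them, time stands still between calls to the robot, and variables do not carry over. Pictures are saved under pics/ and viewed, at most 14 in all, crops included, and the job is handed in when it is done.

```bash
mkdir -p pics; ls; cat > h.py <<'E'
import numpy as np,cv2
from workcell import bot,vision
from scipy.spatial.transform import Rotation as R
def snap(n,f):
    d=vision.grab_frame(n);np.save(''+f+'.npy',d,allow_pickle=True);cv2.imwrite('pics/'+f+'.png',d['image']);return d
def load(f): return np.load(''+f+'.npy',allow_pickle=True).item()
def cloud(d):
    f=192/np.tan(np.radians(d['fovy']/2));v,u=np.mgrid[0:384,0:512];z=d['depth']
    p=np.stack([(u-d['cx'])/f*z,(v-d['cy'])/f*z,z],-1);T=np.array(d['cam_to_world'])
    P=p@T[:3,:3].T+T[:3,3];P[z==0]=np.nan;return P
def ray(d,u,v,h):
    f=192/np.tan(np.radians(d['fovy']/2));T=np.array(d['cam_to_world'])
    r=T[:3,:3]@np.array([(u-d['cx'])/f,(v-d['cy'])/f,1]);o=T[:3,3];return o+r*(h-o[2])/r[2]
E
python3 - <<'E'
from h import *
for n in('scene','top'):
    d=snap(n,n+'0');print(n,d['fovy'],d['cx'],d['cy'],np.round(d['cam_to_world'],3).tolist(),(d['depth']>0).mean())
s=bot.observe();print(s)
a=[load(n+'0')['image'] for n in('scene','top')]
E
```

```text
pics
scene 55.77667865880935 251.84476007850975 188.8677735399074 [[-0.207, 0.712, -0.671, 1.362], [0.978, 0.136, -0.157, 0.148], [-0.021, -0.689, -0.725, 0.88], [0.0, 0.0, 0.0, 1.0]] 0.99615478515625
top 50.39712915558145 258.16070153754174 190.62003834076006 [[-0.027, -0.987, 0.157, 0.413], [-0.999, 0.03, 0.019, -0.034], [-0.023, -0.156, -0.987, 1.122], [0.0, 0.0, 0.0, 1.0]] 0.995880126953125
{'clock': 0.1, 'qpos': array([ 1.13876649,  0.52195319, -0.03632924,  1.59996554,  0.02122469,
        1.02107723, -0.11276912]), 'qd': array([-0.00065259, -0.00116941,  0.00143396, -0.00256892, -0.00138136,
        0.00173058, -0.00137673]), 'joint_efforts': array([ 3.68145280e-03, -9.28479123e+01,  1.98387511e+00, -3.70530510e+01,
        1.81226752e-02,  5.31159065e-03,  7.39268853e-05]), 'position': array([ 0.22117344, -0.58442024,  0.40417873]), 'tool_rot': array([-3.14057907e+00,  9.08265996e-05,  3.61864519e-01]), 'force': array([0.37594767, 0.01560283, 0.47299146]), 'moment': array([0.0215605 , 0.00342193, 0.01007647]), 'finger_force': 0.0, 'grip_width': 0.08549675186715444}
```

View pics/scene0.png

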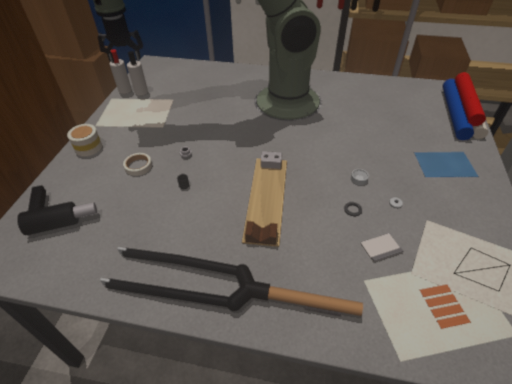

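View pics/top0.png

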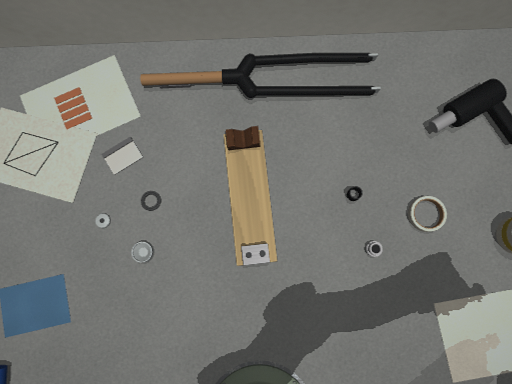

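Top view: spacer (354,193), bearing (374,248), race (151,200), cap (103,220), cup (142,251), board from cradle (243,138) to stop (255,253). The scene view shows the same: spacer (183,181), bearing (185,152), race (353,209), cap (396,202), cup (360,177), stop (271,160), cradle (262,232).

```bash
cat >> h.py <<'E'
def fitc(xy,r):
    from scipy.optimize import least_squares
    c=xy.mean(0);return c
def obj(d,c,rad=.05):
    P=cloud(d).reshape(-1,3);m=np.hypot(P[:,0]-c[0],P[:,1]-c[1])<rad;return P[m]
E
python3 - <<'E'
from h import *
px={'top':dict(spacer=(354,193),bearing=(374,248),race=(151,200),cap=(103,220),cup=(142,251),stop=(255,253),cradle=(243,138),table=(200,200),board=(251,195)),
'scene':dict(spacer=(183,181),bearing=(185,152),race=(353,209),cap=(396,202),cup=(360,177),stop=(271,160),cradle=(262,232),table=(300,250),board=(267,200))}
for n in px:
    d=load(n+'0');P=cloud(d);tb=P[px[n]['table'][1]-10:px[n]['table'][1]+10,px[n]['table'][0]-10:px[n]['table'][0]+10,2]
    print(n,'table',tb.mean(),tb.std())
    for k,(u,v) in px[n].items():
        p=P[v,u];
        Q=P[v-24:v+25,u-24:u+25].reshape(-1,3);Q=Q[np.hypot(*(Q[:,:2]-p[:2]).T)<(.05)]
        hi=Q[Q[:,2]>.005];h=np.percentile(hi[:,2],95) if len(hi) else 0
        t=hi[hi[:,2]>h-.006] if len(hi) else Q
        mm=(t[:,:2].min(0)+t[:,:2].max(0))/2; aa=(hi[:,:2].min(0)+hi[:,:2].max(0))/2 if len(hi) else 0
        print(k,p.round(4),'h95 %.4f'%h,'topmid',mm.round(4),'ext',np.ptp(t[:,:2],axis=0).round(3),len(t),'allmid',np.round(aa,4))
E
```

```text
top table 0.0011343315932996257 0.0021230049111594937
spacer [ 5.768e-01 -2.782e-01 -2.000e-04] h95 0.0435 topmid [ 0.5734 -0.2732] ext [0.033 0.035] 50 allmid [ 0.578  -0.2831]
bearing [ 0.4244 -0.3146  0.0306] h95 0.0339 topmid [ 0.423  -0.3182] ext [0.029 0.03 ] 115 allmid [ 0.4264 -0.3145]
race [0.574  0.2862 0.0014] h95 0.0129 topmid [0.5719 0.2854] ext [0.053 0.054] 161 allmid [0.5712 0.2821]
cap [0.5208 0.4143 0.0141] h95 0.0145 topmid [0.5213 0.4169] ext [0.039 0.037] 148 allmid [0.523  0.4149]
cup [0.4338 0.3063 0.0103] h95 0.0263 topmid [0.4335 0.3029] ext [0.053 0.054] 111 allmid [0.4331 0.3035]
stop [ 0.4199 -0.0013  0.0431] h95 0.0462 topmid [ 0.4184 -0.0025] ext [0.053 0.07 ] 482 allmid [ 4.203e-01 -3.000e-04]
cradle [0.7383 0.0247 0.0207] h95 0.0500 topmid [0.736  0.0245] ext [0.056 0.09 ] 265 allmid [0.7334 0.0255]
table [5.701e-01 1.493e-01 3.000e-04] h95 0.0073 topmid [0.5683 0.1499] ext [0.092 0.092] 35 allmid [0.5683 0.1499]
board [0.5784 0.0067 0.01  ] h95 0.0126 topmid [0.5777 0.0067] ext [0.098 0.1  ] 890 allmid [0.5777 0.0067]
scene table 0.0013055375079215519
[... 301 characters left out ...]
.5772 0.2851] ext [0.056 0.053] 112 allmid [0.5708 0.2928]
cap [0.5297 0.4179 0.0132] h95 0.0138 topmid [0.5243 0.4174] ext [0.037 0.039] 96 allmid [0.5364 0.4143]
cup [0.4333 0.3071 0.0102] h95 0.0259 topmid [0.4349 0.3013] ext [0.06  0.054] 68 allmid [0.4378 0.3094]
stop [0.4406 0.0023 0.0434] h95 0.0454 topmid [ 0.4206 -0.0021] ext [0.054 0.071] 189 allmid [0.4403 0.0026]
cradle [0.7338 0.0269 0.0243] h95 0.0499 topmid [0.7393 0.0234] ext [0.055 0.091] 209 allmid [0.7311 0.0267]
table [0.7593 0.1428 0.0017] h95 0.0057 topmid [0.7704 0.1396] ext [0.067 0.049] 6 allmid [0.7704 0.1396]
board [0.5937 0.0165 0.0084] h95 0.0120 topmid [0.5934 0.0163] ext [0.098 0.099] 553 allmid [0.5934 0.0163]
```

```bash
python3 - <<'E'
from h import *
for n in('top','scene'):
    d=load(n+'0');P=cloud(d);hsv=cv2.cvtColor(d['image'],cv2.COLOR_BGR2HSV)
    m=(hsv[...,1]>70)&(hsv[...,0]>8)&(hsv[...,0]<30)&(P[...,0]>.35)&(P[...,0]<.8)&(abs(P[...,1]-.01)<.1)
    k,l,st,_=cv2.connectedComponentsWithStats(m.astype(np.uint8));i=1+st[1:,4].argmax();v,u=np.nonzero(l==i)
    xy=np.array([ray(d,a,b,.008)[:2] for a,b in zip(u,v)])
    # centre line: midpoints across y binned by x
    X=[];M=[];W=[]
    for x in np.arange(.47,.69,.005):
        s=xy[abs(xy[:,0]-x)<.004][:,1]
        if len(s)>10: X.append(x);M.append((s.min()+s.max())/2);W.append(np.ptp(s))
    print(n,'centreline',np.polyfit(X,M,1),'width',np.median(W),'y at .5786',np.polyval(np.polyfit(X,M,1),.5786), 'rect',cv2.minAreaRect(xy.astype(np.float32)*1000))
    Z=P[...,2]; 
    for nm,h in(('stop',.042),('cradle',.047)):
        x0=.42 if nm=='stop' else .737
        q=(abs(P[...,0]-x0)<.05)&(abs(P[...,1]-.01)<.07)&(Z>h-.009);v,u=np.nonzero(q)
        r=np.array([ray(d,a,b,h)[:2] for a,b in zip(u,v)]).astype(np.float32)*1000
        print(nm,np.round(cv2.minAreaRect(r)[0],1),np.round(cv2.minAreaRect(r)[1],1),cv2.minAreaRect(r)[2])
    # discs: mask by depth height, project at top height
    for nm,c,h,lo in(('cup',(.434,.302),.024,.018),('bearing',(.4245,-.319),.030,.024),('race',(.5745,.285),.009,.006),('spacer',(.575,-.274),.04,.034),('cap',(.523,.417),.009,.006)):
        q=(np.hypot(P[...,0]-c[0],P[...,1]-c[1])<.045)&(Z-.0012>lo);v,u=np.nonzero(q)
        r=np.array([ray(d,a,b,h)[:2] for a,b in zip(u,v)]).astype(np.float32)*1000
        cc,rad=cv2.minEnclosingCircle(r);print(nm,np.round(cc,1),round(rad*2,1),'bbox',(r.min(0)+r.max(0))/2, 'pts z95 %.4f'%np.percentile(Z[q],90))
E
```

```text
top centreline [ 0.08387574 -0.03698789] width 0.10777581085541624 y at .5786 0.011542609393393133 rect ((583.482177734375, 12.009326934814453), (381.57879638671875, 109.6663818359375), 4.831971168518066)
stop [417.8  -2.5] [49.7 69.5] 4.702812194824219
cradle [735.   23.9] [52.8 89.7] 4.855999946594238
cup [432.2 302.5] 57.2 bbox [433.49982 302.12024] pts z95 0.0270
bearing [ 423.8 -317.9] 32.9 bbox [ 423.06094 -317.46954] pts z95 0.0338
race [572.8 285.2] 55.6 bbox [571.8655  285.48096] pts z95 0.0125
spacer [ 572.6 -273.4] 36.0 bbox [ 573.4624 -273.5724] pts z95 0.0438
cap [525.4 408.1] 70.0 bbox [525.3521 414.2074] pts z95 0.0141
scene centreline [ 0.08255621 -0.03615669] width 0.10757968633628834 y at .5786 0.011610336726696549 rect ((581.6367797851562, 11.93600082397461), (371.60137939453125, 109.46688842773438), 4.74290657043457)
stop [423.9  -2.4] [60.  70.1] 4.692483425140381
cradle [741.9  23.9] [54.9 90.1] 4.984951972961426
cup [437.2 304.1] 61.2 bbox [437.54626 301.10486] pts z95 0.0264
bearing [ 427.4 -318. ] 40.9 bbox [ 426.94672 -317.97382] pts z95 0.0335
race [577.4 285. ] 57.0 bbox [577.8839  285.12488] pts z95 0.0119
spacer [ 578.6 -275.2] 42.2 bbox [ 578.27136 -273.83957] pts z95 0.0427
cap [524.1 417.6] 41.5 bbox [523.5026  417.63135] pts z95 0.0134
```

```bash
cat >> h.py <<'E'
def to(x,y,z,yaw=.083):
    s=bot.observe();p=np.array(s['position']);r=R.from_euler('xyz',s['tool_rot']);t=R.from_euler('xyz',[np.pi,0,yaw])
    print('clock',round(s['clock'],2),'pos',p.round(4),'rpy',np.round(s['tool_rot'],3),'w %.4f ff %.1f'%(s['grip_width'],s['finger_force']),'F',np.round(s['force'],1))
    print('delta tool cm',(r.inv().apply(np.array([x,y,z])-p)*100).round(2),'rot',(r.inv()*t).as_rotvec().round(3))
E
python3 -m creep '[[[1,0,0,0,0,0,0.14],[1,0,0,0,0,0,0.139],[1,4,0,0,0,0,0],[1,4,0,0,0,0,0],[1,4,-4,1,0,0,0],[1,4,-4,1,0,0,0],[1,4,-4,1,0,0,0],[1,4,-4,1,0,0,0],[1,4,-4,1,0,0,0],[1,3,-4,1,0,0,0],[1,0,-4,0,0,0,0],[1,0,-4,0,0,0,0]]]'
python3 -c "
from h import *
to(.55,0,.33);to(.4345,.302,.33)"
```

```text
clock: 1.6
position: [0.5036, -0.2385, 0.3441]
tool_rot: [-3.141, 0.001, 0.083]
force: [-0.0, 0.1, 0.1]
grip_width: 0.0856
finger_force: 0.0
clock 1.6 pos [ 0.5036 -0.2385  0.3441] rpy [-3.141e+00  1.000e-03  8.300e-02] w 0.0856 ff 0.0 F [-0.   0.1  0.1]
delta tool cm [  6.61 -23.38   1.42] rot [-0.     0.001  0.   ]
clock 1.6 pos [ 0.5036 -0.2385  0.3441] rpy [-3.141e+00  1.000e-03  8.300e-02] w 0.0856 ff 0.0 F [-0.   0.1  0.1]
delta tool cm [ -2.39 -54.43   1.44] rot [-0.     0.001  0.   ]
```

```bash
python3 -m creep '[[[1,0,-5,0,0,0,0],[1,0,-5,0,0,0,0],[1,0,-5,0,0,0,0],[1,0,-5,0,0,0,0],[1,0,-5,0,0,0,0],[1,0,-5,0,0,0,0],[1,0,-5,0,0,0,0],[1,0,-5,0,0,0,0],[1,-1,-5,1,0,0,0],[1,-1,-5,0,0,0,0],[1,0,-3,0,0,0,0],[1,0,0,0,0,0,0]]]'
python3 -c "
from h import *
to(.4345,.302,.2)"
```

```text
clock: 3.1
position: [0.4392, 0.2886, 0.3344]
tool_rot: [-3.141, 0.001, 0.086]
force: [0.2, -0.2, 0.0]
grip_width: 0.0855
finger_force: 0.0
clock 3.1 pos [0.4392 0.2886 0.3344] rpy [-3.141e+00  1.000e-03  8.600e-02] w 0.0855 ff 0.0 F [ 0.2 -0.2  0. ]
delta tool cm [-0.34 -1.36 13.44] rot [-0.001  0.001  0.003]
```

```bash
python3 -m creep '[[[1,-0.3,-1.4,3,0,0,0.003],[1,0,0,3,0,0,0],[1,0,0,3,0,0,0],[1,0,0,3,0,0,0],[1,0,0,2.5,0,0,0],[1,0,0,0,0,0,0],[1,0,0,0,0,0,0]]]'
python3 - <<'E'
from h import *
to(.4345,.302,.172)
d=snap('scene','s1');P=cloud(d)
c=cv2.resize(d['image'][110:210,300:430],(780,600),interpolation=cv2.INTER_CUBIC);cv2.imwrite('pics/s1c.png',c)
m=(abs(P[...,0]-.4345)<.04)&(abs(P[...,1]-.302)<.07)&(P[...,2]>.005)
for y in np.arange(.235,.375,.01):
    q=m&(abs(P[...,1]-y)<.005);z=np.sort(P[q][:,2]);print(round(y,3),z[:3].round(3),P[q][P[q][:,2]<.1][:,0].max() if (P[q][:,2]<.1).any() else '')
E
```

```text
clock: 3.98
position: [0.4362, 0.2999, 0.1905]
tool_rot: [-3.141, -0.001, 0.079]
force: [0.7, 0.1, 0.3]
grip_width: 0.0854
finger_force: 0.0
clock 3.98 pos [0.4362 0.2999 0.1905] rpy [-3.141e+00 -1.000e-03  7.900e-02] w 0.0854 ff 0.0 F [0.7 0.1 0.3]
delta tool cm [-0.15 -0.22  1.85] rot [-0.    -0.001 -0.004]
0.235 [0.077 0.08  0.081] 0.4562351951638697
0.245 [0.04  0.041 0.041] 0.452421765833267
0.255 [0.006 0.035 0.039] 0.4585915598285448
0.265 [0.006 0.085 0.09 ] 0.4583137830314383
0.275 [0.006 0.012 0.014] 0.45440174039796066
0.285 [0.006 0.007 0.009] 0.4600395133044538
0.295 [0.006 0.007 0.007] 0.4648668170528334
0.305 [0.006 0.006 0.007] 0.463378655834663
0.315 [0.008 0.008 0.008] 0.4619704417761037
0.325 [0.005 0.007 0.007] 0.45599595648522206
0.335 [0.085 0.085 0.092] 0.4538261056197821
0.345 [0.033 0.036 0.037] 0.4481736037178551
0.355 [0.042 0.046 0.048] 0.44461970491163416
0.365 [0.074 0.077 0.078] 0.44560207061459944
0.375 [0.081 0.085 0.087] 0.44373793322815114
```

View pics/s1c.png

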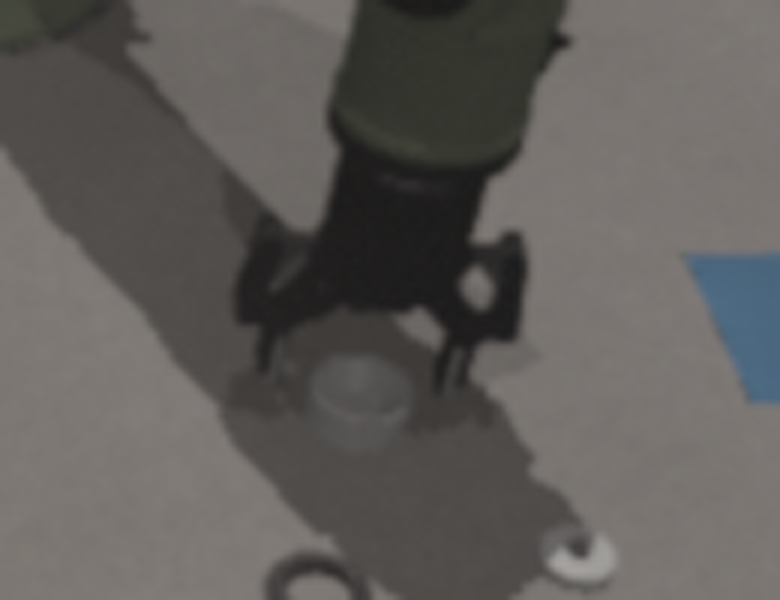

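The crop shows the open fingers straddling the cup (fingertips at crop (265,370) and (450,390), cup centred at (360,400)); tips are at about z 0.032, 160 mm ahead of the TCP as expected.

```bash
python3 -m creep '[[[1,0,0,1,0,0,0],[1,0,0,0.8,0,0,0],[0.2,0,0,0,0,0,0],[0.2,0,0,0,0,0,0],[0,0,0,0,0,0,0],[0,0,0,0,0,0,0],[0,0,0,0,0,0,0],[0,0,0,0,0,0,0]]]' 40
python3 -c "
from h import *
to(.578,.0115,.3)"
```

```text
clock: 5.03
position: [0.4358, 0.3003, 0.172]
tool_rot: [-3.141, -0.0, 0.08]
force: [-1.0, 0.4, 6.2]
grip_width: 0.0551
finger_force: 42.4
clock 5.03 pos [0.4358 0.3003 0.172 ] rpy [-3.141 -0.     0.08 ] w 0.0551 ff 42.4 F [-1.   0.4  6.2]
delta tool cm [ 11.88  29.92 -12.8 ] rot [-0.    -0.    -0.003]
```

```bash
python3 -m creep '[[[0,0,0,-3,0,0,0],[0,0,0,-3,0,0,0],[0,1.5,4,-2,0,0,0],[0,1.5,4,0,0,0,0],[0,1.5,4,0,0,0,0],[0,1.5,4,0,0,0,0],[0,1.5,4,0,0,0,0],[0,1.5,4,0,0,0,0],[0,1.5,4,0,0,0,0],[0,1.4,1.9,0,0,0,0],[0,0,0,0,0,0,0],[0,0,0,0,0,0,0]]]'
python3 -c "
from h import *
to(.578,.0115,.182)"
```

```text
clock: 6.52
position: [0.5779, 0.0122, 0.2516]
tool_rot: [-3.141, 0.0, 0.08]
force: [-0.8, 0.1, -0.8]
grip_width: 0.0548
finger_force: 43.0
clock 6.53 pos [0.5779 0.0122 0.2516] rpy [-3.141  0.     0.08 ] w 0.0548 ff 43.0 F [-0.8  0.1 -0.8]
delta tool cm [0.01 0.08 6.96] rot [-0.     0.    -0.003]
```

```bash
python3 -m creep '[[[0,0,0.08,2.5,0,0,-0.003],[0,0,0,2.5,0,0,0],[0,0,0,1.2,0,0,0],[0,0,0,0.5,0,0,0],[0,0,0,0.25,0,0,0],[0,0,0,0.15,0,0,0],[0,0,0,0,0,0,0]]]'
```

```text
clock: 7.4
position: [0.5784, 0.0109, 0.1811]
tool_rot: [-3.142, -0.0, 0.083]
force: [-0.6, 0.3, -1.4]
grip_width: 0.0549
finger_force: 43.0
```

```bash
python3 -m creep '[[[0,0,0,0.12,0,0,0],[0,0,0,0,0,0,0],[0.6,0,0,0,0,0,0],[1,0,0,0,0,0,0],[1,0,0,0,0,0,0],[1,0,0,-2,0,0,0],[1,0,0,-4,0,0,0],[1,0,2,-3,0,0,0],[1,0,4,0,0,0,0],[1,0,4,0,0,0,0],[1,0,4,0,0,0,0],[1,0,4,0,0,0,0]]]'
python3 -c "
from h import *
to(.4245,-.318,.25)"
```

```text
clock: 8.9
position: [0.5932, -0.1699, 0.2711]
tool_rot: [3.141, -0.001, 0.083]
force: [1.2, 0.3, 0.2]
grip_width: 0.0853
finger_force: 0.0
clock 8.9 pos [ 0.5932 -0.1699  0.2711] rpy [ 3.141e+00 -1.000e-03  8.300e-02] w 0.0853 ff 0.0 F [1.2 0.3 0.2]
delta tool cm [-18.04  13.37   2.09] rot [ 0.    -0.001 -0.   ]
```

```bash
python3 -m creep '[[[1,-4,2.6,0,0,0,0],[1,-4,2.6,0,0,0,0],[1,-4,2.6,0,0,0,0],[1,-4,2.6,0.5,0,0,0],[1,-2,2.6,0.5,0,0,0],[1,0,0,0,0,0,0],[1,0,0,0,0,0,0]]]'
python3 - <<'E'
from h import *
to(.4245,-.318,.191)
d=snap('scene','s2');t=snap('top','t2')
P=cloud(t);Z=P[...,2]
for n in('top0','t2'):
  t=load(n);P=cloud(t);q=(np.hypot(P[...,0]-.578,P[...,1]-.0115)<.045)&(P[...,2]>.026);v,u=np.nonzero(q)
  if len(u):
    r=np.array([ray(t,a,b,.034)[:2] for a,b in zip(u,v)]).astype(np.float32)*1000;print(cv2.minEnclosingCircle(r))
c=cv2.resize(t['image'][115:275,200:400],(780,600),interpolation=cv2.INTER_CUBIC);cv2.imwrite('pics/t2c.png',c)
E
```

```text
clock: 9.78
position: [0.425, -0.3126, 0.2604]
tool_rot: [3.141, -0.001, 0.083]
force: [0.1, 0.1, 0.2]
grip_width: 0.0851
finger_force: 0.0
clock 9.78 pos [ 0.425  -0.3126  0.2604] rpy [ 3.141e+00 -1.000e-03  8.300e-02] w 0.0851 ff 0.0 F [0.1 0.1 0.2]
delta tool cm [-0.1   0.53  6.94] rot [ 0.    -0.001 -0.   ]
((575.0341796875, 9.849079132080078), 28.13096809387207)
```

View pics/t2c.png

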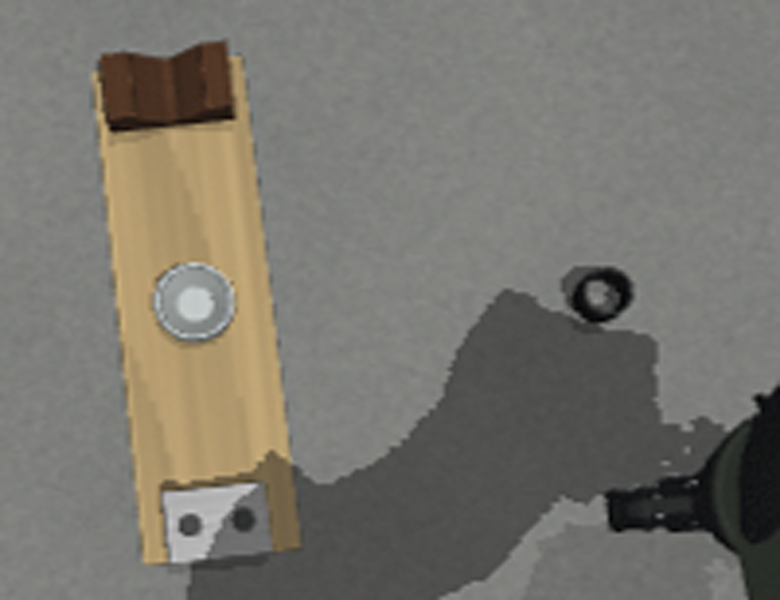

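The crop shows the cup at (195,302), midway between the cradle face and the stop, and on the board's centre line. The spacer is at (600,293) and the arm is over the bearing.

```bash
python3 -m creep '[[[1,0,0.5,2.5,0,0,0],[1,0,0,2.5,0,0,0],[1,0,0,1.9,0,0,0],[1,0,0,0,0,0,0],[0,0,0,0,0,0,0],[-0.5,0,0,0,0,0,0],[-0.5,0,0,0,0,0,0],[-0.5,0,0,0,0,0,0],[-0.5,0,0,0,0,0,0],[-0.5,0,0,0,0,0,0]]]' 40
python3 -c "
from h import *
to(.5784,.0109,.3)"
```

```text
clock: 11.12
position: [0.4251, -0.3181, 0.1912]
tool_rot: [3.141, -0.001, 0.083]
force: [-2.0, 1.7, 10.7]
grip_width: 0.0307
finger_force: 38.6
clock 11.12 pos [ 0.4251 -0.3181  0.1912] rpy [ 3.141e+00 -1.000e-03  8.300e-02] w 0.0307 ff 38.6 F [-2.   1.7 10.7]
delta tool cm [ 18.   -31.51 -10.88] rot [ 0.001 -0.001 -0.   ]
```

```bash
python3 -m creep '[[[-0.5,0,0,-2,0,0,0],[-0.5,0,0,-3,0,0,0],[-0.5,2,-3.5,-3,0,0,0],[-0.5,2,-3.5,0,0,0,0],[-0.5,2,-3.5,0,0,0,0],[-0.5,2,-3.5,0,0,0,0],[-0.5,2,-3.5,0,0,0,0],[-0.5,2,-3.5,0,0,0,0],[-0.5,2,-3.5,0,0,0,0],[-0.5,2,-3.5,0,0,0,0],[-0.5,2,-3.5,0,0,0,0],[-0.5,0,0,0,0,0,0]]]'
python3 - <<'E'
from h import *
to(.5784,.0109,.2072)
d=snap('scene','s3')
c=cv2.resize(d['image'][110:230,190:346],(780,600),interpolation=cv2.INTER_CUBIC);cv2.imwrite('pics/s3c.png',c)
E
```

```text
clock: 12.62
position: [0.579, 0.0141, 0.2706]
tool_rot: [-3.14, -0.001, 0.087]
force: [-1.1, -1.1, -0.7]
grip_width: 0.0298
finger_force: 39.9
clock 12.62 pos [0.579  0.0141 0.2706] rpy [-3.14e+00 -1.00e-03  8.70e-02] w 0.0298 ff 39.9 F [-1.1 -1.1 -0.7]
delta tool cm [-0.09  0.32  6.34] rot [-0.001 -0.001  0.004]
```

View pics/s3c.png

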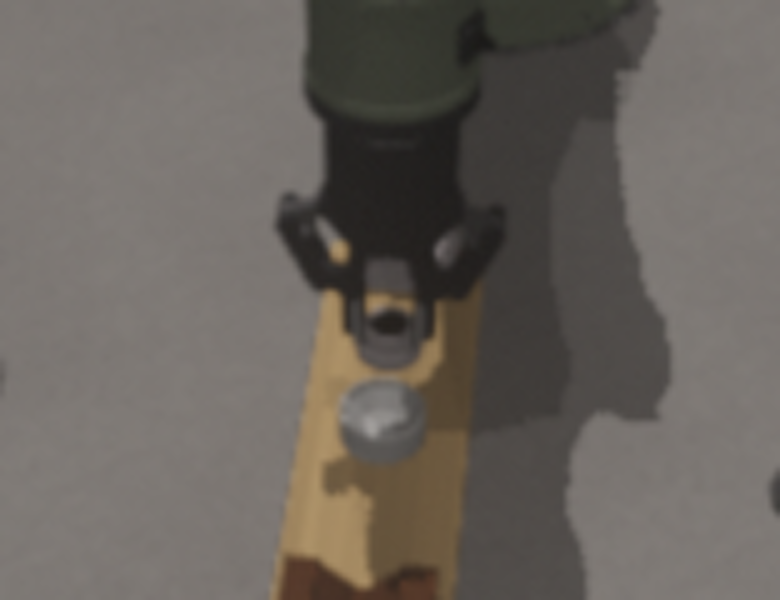

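The crop shows the bearing held upright at (390,335), directly above the cup at (382,420).

```bash
python3 -m creep '[[[-0.5,-0.1,0.32,2,0,0,0.004],[-0.5,0,0,2,0,0,0],[-0.5,0,0,1,0,0,0],[-0.5,0,0,0.4,0,0,0],[-0.5,0,0,0.3,0,0,0],[-0.5,0,0,0.2,0,0,0],[-0.5,0,0,0.2,0,0,0],[-0.5,0,0,0,0,0,0]]]'
```

```text
clock: 13.68
position: [0.5777, 0.0077, 0.2096]
tool_rot: [-3.141, -0.0, 0.079]
force: [-0.8, 1.6, -0.1]
grip_width: 0.0305
finger_force: 40.0
```

```bash
python3 -m creep '[[[-0.5,0.05,-0.3,0,0,0,-0.004],[-0.5,0,0,0,0,0,0],[-0.5,0,0,0.12,0,0,0],[-0.5,0,0,0.12,0,0,0],[-0.5,0,0,0,0,0,0],[-0.5,0,0,0,0,0,0]]]'
```

```text
clock: 14.42
position: [0.5779, 0.0105, 0.2073]
tool_rot: [3.142, -0.0, 0.083]
force: [-2.2, -0.0, 6.0]
grip_width: 0.03
finger_force: 40.7
```

```bash
python3 -m creep '[[[-0.1,0,0,0,0,0,0],[0.2,0,0,0,0,0,0],[0.5,0,0,0,0,0,0],[0.5,0,0,-2,0,0,0],[1,0,0,-4,0,0,0],[1,0,-4,-2,0,0,0],[1,0,-4,0,0,0,0],[1,0,-4,0,0,0,0],[1,0,-4,0,0,0,0],[1,0,-4,0,0,0,0],[1,0,-4,0,0,0,0],[1,0,0,0,0,0,0]]]'
python3 - <<'E'
from h import *
to(.575,.285,.2)
for n in('scene','top'):
  d=snap(n,n+'4');P=cloud(d);q=(np.hypot(P[...,0]-.577,P[...,1]-.011)<.06)
  for lo,hi,h in((.022,.036,.032),(.040,.055,.046)):
    v,u=np.nonzero(q&(P[...,2]>lo)&(P[...,2]<hi));r=np.array([ray(d,a,b,h)[:2] for a,b in zip(u,v)]).astype(np.float32)*1000
    print(n,h,cv2.minEnclosingCircle(r),np.percentile(P[v,u,2],[50,90]))
s=load('scene4')['image'][150:250,210:340];t=load('top4')['image'][130:280,140:335]
cv2.imwrite('pics/x4.png',np.hstack([cv2.resize(s,(400,308),interpolation=2),cv2.resize(t,(400,308),interpolation=2)]))
E
```

```text
clock: 15.92
position: [0.557, 0.2532, 0.2869]
tool_rot: [-3.14, 0.0, 0.087]
force: [0.2, -0.4, -0.6]
grip_width: 0.0855
finger_force: 0.0
clock 15.93 pos [0.557  0.2532 0.2869] rpy [-3.14   0.     0.087] w 0.0855 ff 0.0 F [ 0.2 -0.4 -0.6]
delta tool cm [ 2.07 -3.    8.7 ] rot [-0.002  0.     0.004]
scene 0.032 ((582.0626831054688, 10.741776466369629), 31.97002601623535) [0.03139488 0.03514763]
scene 0.046 ((580.7684326171875, 9.319210052490234), 18.68482780456543) [0.04681772 0.04876443]
top 0.032 ((575.3988037109375, 9.72317886352539), 28.204551696777344) [0.03128038 0.03451216]
top 0.046 ((575.2998657226562, 9.768173217773438), 16.266281127929688) [0.04721307 0.04951622]
```

View pics/x4.png

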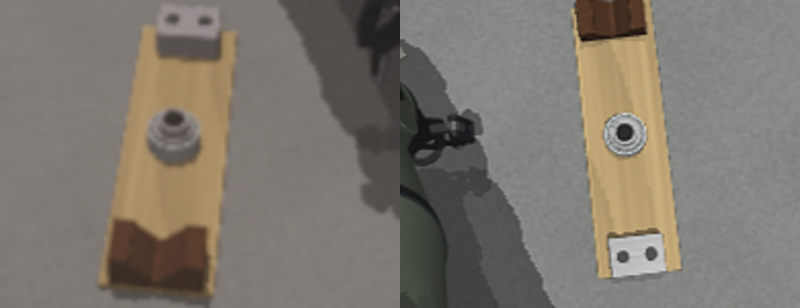

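Both halves of the picture show the bearing concentric in the cup (scene half (173,135), top half (625,133)), with its collar about 14 mm above the rim, so it is seated.

```bash
python3 -m creep '[[[1,2,-2.6,2.5,0,0,0],[1,0,0,2.5,0,0,0],[1,0,0,2.5,0,0,0],[1,0,0,0.5,0,0,0],[1,0,0,0,0,0,0],[1,0,0,0,0,0,0]]]'
python3 - <<'E'
from h import *
to(.5755,.286,.171)
E
```

```text
clock: 16.77
position: [0.5762, 0.2772, 0.2083]
tool_rot: [-3.141, -0.001, 0.082]
force: [0.3, 0.3, -0.2]
grip_width: 0.0853
finger_force: 0.0
clock 16.77 pos [0.5762 0.2772 0.2083] rpy [-3.141e+00 -1.000e-03  8.200e-02] w 0.0853 ff 0.0 F [ 0.3  0.3 -0.2]
delta tool cm [-0.   -0.88  3.73] rot [-0.001 -0.001 -0.001]
```

```bash
python3 -m creep '[[[1,0,-0.9,1,0,0,0],[1,0,0,1.5,0,0,0],[1,0,0,1.2,0,0,0],[1,0,0,0,0,0,0],[0.2,0,0,0,0,0,0],[0.2,0,0,0,0,0,0],[0,0,0,0,0,0,0],[0,0,0,0,0,0,0],[0,0,0,0,0,0,0],[0,0,0,0,0,0,0]]]' 30
python3 - <<'E'
from h import *
to(.6585,.018,.25)
E
```

```text
clock: 18.02
position: [0.5752, 0.2863, 0.171]
tool_rot: [-3.141, -0.001, 0.083]
force: [-2.5, -1.4, 6.9]
grip_width: 0.0542
finger_force: 30.1
clock 18.02 pos [0.5752 0.2863 0.171 ] rpy [-3.141e+00 -1.000e-03  8.300e-02] w 0.0542 ff 30.1 F [-2.5 -1.4  6.9]
delta tool cm [ 6.09 27.42 -7.9 ] rot [-0.    -0.001 -0.   ]
```

```bash
python3 -m creep '[[[0,0,0,-2,0,0,0],[0,0,0,-3,0,0,0],[0,0.8,3.5,-3,0,0,0],[0,0.8,3.5,0,0,0,0],[0,0.8,3.5,0,0,0,0],[0,0.8,3.5,0,0,0,0],[0,0.8,3.5,0,0,0,0],[0,0.8,3.5,0,0,0,0],[0,0.8,3.5,0,0,0,0],[0,0.5,2.9,0,0,0,0],[0,0,0,0,0,0,0],[0,0,0,0,0,0,0]]]'
python3 - <<'E'
from h import *
to(.6585,.018,.182)
E
```

```text
clock: 19.52
position: [0.6584, 0.0189, 0.2511]
tool_rot: [-3.141, -0.001, 0.083]
force: [-0.3, -0.5, -1.0]
grip_width: 0.0537
finger_force: 31.7
clock 19.52 pos [0.6584 0.0189 0.2511] rpy [-3.141e+00 -1.000e-03  8.300e-02] w 0.0537 ff 31.7 F [-0.3 -0.5 -1. ]
delta tool cm [-0.01  0.09  6.91] rot [-0.001 -0.001  0.   ]
```

```bash
python3 -m creep '[[[0,0,0,2.5,0,0,0],[0,0,0,2.5,0,0,0],[0,0,0,1.2,0,0,0],[0,0,0,0.5,0,0,0],[0,0,0,0.25,0,0,0],[0,0,0,0.15,0,0,0],[0,0,0,0,0,0,0],[0,0,0,0,0,0,0]]]'
```

```text
clock: 20.52
position: [0.6586, 0.0183, 0.1794]
tool_rot: [-3.142, -0.0, 0.083]
force: [-0.6, 0.4, -0.6]
grip_width: 0.0544
finger_force: 31.8
```

```bash
python3 -m creep '[[[0,0,0,0.08,0,0,0],[0,0,0,0,0,0,0],[0.5,0,0,0,0,0,0],[1,0,0,0,0,0,0],[1,0,0,0,0,0,0],[1,0,0,-2,0,0,0],[1,0,0,-4,0,0,0],[1,-2,3,-4,0,0,0],[1,-2,4,0,0,0,0],[1,-2,4,0,0,0,0],[1,-2,4,0,0,0,0],[1,-2,4,0,0,0,0]]]'
python3 - <<'E'
from h import *
to(.5755,-.273,.25)
E
```

```text
clock: 22.02
position: [0.574, -0.1806, 0.2798]
tool_rot: [3.141, -0.001, 0.083]
force: [0.4, -0.5, 0.2]
grip_width: 0.0853
finger_force: 0.0
clock 22.02 pos [ 0.574  -0.1806  0.2798] rpy [ 3.141e+00 -1.000e-03  8.300e-02] w 0.0853 ff 0.0 F [ 0.4 -0.5  0.2]
delta tool cm [-0.62  9.22  2.99] rot [ 0.001 -0.001 -0.   ]
```

```bash
python3 -m creep '[[[1,0,4,0,0,0,0],[1,0,3.7,1,0,0,0],[1,0,0,1,0,0,0],[1,0,0,0,0,0,0],[1,0,0,0,0,0,0],[1,0,0,0,0,0,0]]]'
python3 - <<'E'
from h import *
to(.5755,-.273,.185)
d=snap('top','t5');P=cloud(d);q=(np.hypot(P[...,0]-.655,P[...,1]-.018)<.04)&(P[...,2]>.0155)
v,u=np.nonzero(q);r=np.array([ray(d,a,b,.017)[:2] for a,b in zip(u,v)]).astype(np.float32)*1000
print(cv2.minEnclosingCircle(r),(r.min(0)+r.max(0))/2,np.percentile(P[v,u,2],[50,90]))
cv2.imwrite('pics/t5c.png',cv2.resize(d['image'][115:275,190:400],(780,594),interpolation=2))
E
```

```text
clock: 22.78
position: [0.5812, -0.2553, 0.2589]
tool_rot: [3.141, -0.001, 0.084]
force: [0.3, -0.2, -0.3]
grip_width: 0.0853
finger_force: 0.0
clock 22.77 pos [ 0.5812 -0.2553  0.2589] rpy [ 3.141e+00 -1.000e-03  8.400e-02] w 0.0853 ff 0.0 F [ 0.3 -0.2 -0.3]
delta tool cm [-0.72  1.72  7.39] rot [ 0.    -0.001  0.001]
((656.1312866210938, 17.342594146728516), 27.427648544311523) [656.16833   16.998787] [0.01807401 0.02081228]
```

View pics/t5c.png

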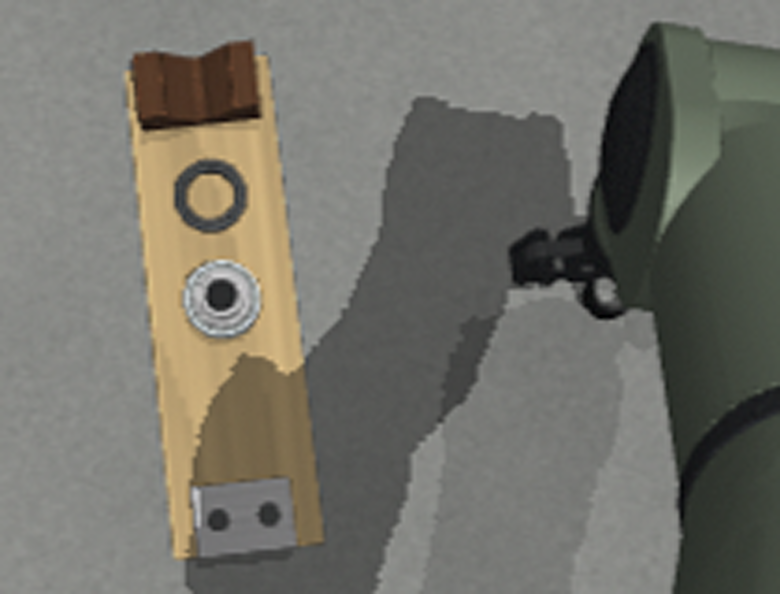

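Race (210,195) lies between cradle and cup (222,298), both on the centre line; it agrees with the target to under 1 mm.

```bash
python3 -m creep '[[[1,-0.7,1.7,2,0,0,0],[1,0,0,0,0,0,0],[1,0,0,0,0,0,0],[1,0,0,0,0,0,0]]]'
python3 - <<'E'
from h import *
to(.5755,-.273,.185)
E
```

```text
clock: 23.32
position: [0.5756, -0.2733, 0.2386]
tool_rot: [-3.141, -0.0, 0.083]
force: [0.1, 0.5, 0.1]
grip_width: 0.0852
finger_force: 0.0
clock 23.32 pos [ 0.5756 -0.2733  0.2386] rpy [-3.141 -0.     0.083] w 0.0852 ff 0.0 F [0.1 0.5 0.1]
delta tool cm [-0.01 -0.03  5.36] rot [-0. -0.  0.]
```

```bash
python3 -m creep '[[[1,0,0,2,0,0,0],[1,0,0,2,0,0,0],[1,0,0,1.3,0,0,0],[1,0,0,0,0,0,0],[0,0,0,0,0,0,0],[-0.4,0,0,0,0,0,0],[-0.4,0,0,0,0,0,0],[-0.4,0,0,0,0,0,0],[-0.4,0,0,0,0,0,0],[-0.4,0,0,0,0,0,0]]]' 25
python3 - <<'E'
from h import *
to(.499,.005,.28)
E
```

```text
clock: 24.58
position: [0.5755, -0.2737, 0.186]
tool_rot: [3.141, -0.001, 0.083]
force: [-0.7, 0.2, 4.8]
grip_width: 0.036
finger_force: 24.4
clock 24.57 pos [ 0.5755 -0.2737  0.186 ] rpy [ 3.141e+00 -1.000e-03  8.300e-02] w 0.0360 ff 24.4 F [-0.7  0.2  4.8]
delta tool cm [ -5.31 -28.4   -9.42] rot [ 0.    -0.001 -0.   ]
```

```bash
python3 -m creep '[[[-0.4,0,0,-2,0,0,0],[-0.4,0,0,-3,0,0,0],[-0.4,-0.7,-3.5,-3,0,0,0],[-0.4,-0.7,-3.5,-1,0,0,0],[-0.4,-0.7,-3.5,0,0,0,0],[-0.4,-0.7,-3.5,0,0,0,0],[-0.4,-0.7,-3.5,0,0,0,0],[-0.4,-0.7,-3.5,0,0,0,0],[-0.4,-0.7,-3.5,0,0,0,0],[-0.4,-0.4,-3.9,0,0,0,0],[-0.4,0,0,0,0,0,0],[-0.4,0,0,0,0,0,0]]]'
python3 -m creep '[[[-0.4,0,0,3,0,0,0],[-0.4,0,0,3,0,0,0],[-0.4,0,0,1.6,0,0,0],[-0.4,0,0,0,0,0,0],[-0.4,0,0,0,0,0,0]]]'
python3 - <<'E'
from h import *
to(.4993,.005,.194)
E
```

```text
clock: 26.08
position: [0.4992, 0.0047, 0.2762]
tool_rot: [3.141, -0.001, 0.083]
force: [-0.4, -0.6, -0.3]
grip_width: 0.0363
finger_force: 25.1
clock: 26.7
position: [0.4994, 0.0049, 0.2002]
tool_rot: [3.142, -0.001, 0.082]
force: [-0.2, 0.1, 0.5]
grip_width: 0.0363
finger_force: 25.2
clock 26.7 pos [0.4994 0.0049 0.2002] rpy [ 3.142e+00 -1.000e-03  8.200e-02] w 0.0363 ff 25.2 F [-0.2  0.1  0.5]
delta tool cm [-0.01 -0.01  0.62] rot [ 0.    -0.001 -0.001]
```

```bash
python3 -m creep '[[[-0.4,0,0,0.4,0,0,0],[-0.4,0,0,0.2,0,0,0],[-0.4,0,0,0.05,0,0,0],[-0.4,0,0,0,0,0,0],[-0.4,0,0,0,0,0,0]]]'
```

```text
clock: 27.32
position: [0.4992, 0.0051, 0.1938]
tool_rot: [3.141, -0.001, 0.083]
force: [-4.0, 0.3, 23.2]
grip_width: 0.0358
finger_force: 26.8
```

```bash
python3 -m creep '[[[-0.4,0,0,-0.05,0,0,0],[-0.2,0,0,0,0,0,0],[0.2,0,0,0,0,0,0],[1,0,0,0,0,0,0],[1,0,0,0,0,0,0],[1,0,0,-3,0,0,0],[1,0,0,-4,0,0,0],[1,0,-4,-1.5,0,0,0],[1,0,-4,0,0,0,0],[1,0,-4,0,0,0,0],[1,0,-4,0,0,0,0],[1,0,0,0,0,0,0]]]'
python3 -m creep '[[[1,0,-4,0,0,0,0],[1,0,-4,0,0,0,0],[1,0,-4,0,0,0,0],[1,0,-4,0,0,0,0],[1,0,-4,0,0,0,0],[1,0,-3,0,0,0,0],[1,0,0,0,0,0,0],[1,0,0,0,0,0,0],[1,0,0,0,0,0,0]]]'
python3 - <<'E'
from h import *
to(.5245,.418,.25)
for n in('top','scene'):
  d=snap(n,n+'6');P=cloud(d)
  for c,h,lo in(((.497,.005),.048,.040),((.523,.417),.011,.006)):
    q=(np.hypot(P[...,0]-c[0],P[...,1]-c[1])<.03)&(P[...,2]>lo);v,u=np.nonzero(q)
    r=np.array([ray(d,a,b,h)[:2] for a,b in zip(u,v)]).astype(np.float32)*1000
    print(n,cv2.minEnclosingCircle(r),(r.min(0)+r.max(0))/2,np.percentile(P[v,u,2],[50,90]))
E
```

```text
clock: 28.82
position: [0.4852, 0.1675, 0.2783]
tool_rot: [-3.14, -0.0, 0.087]
force: [-0.2, -1.0, -0.0]
grip_width: 0.0853
finger_force: 0.0
clock: 29.95
position: [0.4673, 0.3926, 0.2783]
tool_rot: [3.141, -0.0, 0.081]
force: [0.0, -0.7, -0.5]
grip_width: 0.0857
finger_force: 0.0
clock 29.95 pos [0.4673 0.3926 0.2783] rpy [ 3.141 -0.     0.081] w 0.0857 ff 0.0 F [ 0.  -0.7 -0.5]
delta tool cm [ 5.91 -2.07  2.83] rot [ 0.001 -0.    -0.002]
top ((496.17877197265625, 3.5905141830444336), 17.906219482421875) [496.7433      3.2155166] [0.04849188 0.05116361]
top ((554.5673217773438, 553.3068237304688), 160.31248474121094) [560.4046 553.3068] [0.01230567 0.47435526]
scene ((500.57373046875, 4.341159343719482), 20.98110580444336) [500.57373   3.40231] [0.04614123 0.05056888]
scene ((15.1024169921875, 544.7530517578125), 549.9041137695312) [ 15.102417 559.79736 ] [0.36823448 0.46488924]
```

```bash
python3 -m creep '[[[1,3,-1,1,0,0,0],[1,2.8,-1.1,1,0,0,0],[1,0,0,2,0,0,0],[1,0,0,0,0,0,0],[1,0,0,0,0,0,0],[1,0,0,0,0,0,0]]]'
python3 - <<'E'
from h import *
to(.524,.4178,.171)
E
```

```text
clock: 30.8
position: [0.5227, 0.4195, 0.2392]
tool_rot: [-3.141, -0.001, 0.083]
force: [0.3, 0.4, 1.0]
grip_width: 0.0856
finger_force: 0.0
clock 30.8 pos [0.5227 0.4195 0.2392] rpy [-3.141e+00 -1.000e-03  8.300e-02] w 0.0856 ff 0.0 F [0.3 0.4 1. ]
delta tool cm [0.11 0.19 6.82] rot [-0.001 -0.001 -0.   ]
```

```bash
python3 -m creep '[[[1,0.1,0.2,2.5,0,0,0],[1,0,0,2.5,0,0,0],[1,0,0,1.3,0,0,0],[1,0,0,0.5,0,0,0],[0.2,0,0,0,0,0,0],[-0.2,0,0,0,0,0,0],[-0.3,0,0,0,0,0,0],[-0.3,0,0,0,0,0,0],[-0.3,0,0,0,0,0,0],[-0.3,0,0,0,0,0,0]]]' 25
python3 - <<'E'
from h import *
to(.4993,.0049,.29)
E
```

```text
clock: 32.05
position: [0.5247, 0.4177, 0.1722]
tool_rot: [-3.141, -0.002, 0.082]
force: [-1.4, -3.3, 16.2]
grip_width: 0.0386
finger_force: 31.2
clock 32.05 pos [0.5247 0.4177 0.1722] rpy [-3.141e+00 -2.000e-03  8.200e-02] w 0.0386 ff 31.2 F [-1.4 -3.3 16.2]
delta tool cm [ -5.9   40.92 -11.83] rot [-0.001 -0.002 -0.001]
```

```bash
python3 -m creep '[[[-0.3,0,0,-1,0,0,0],[-0.3,0,0,-3,0,0,0],[-0.3,-0.6,4,-3,0,0,0],[-0.3,-0.6,4,-3,0,0,0],[-0.3,-0.6,4,-2,0,0,0],[-0.3,-0.6,4,0,0,0,0],[-0.3,-0.6,4,0,0,0,0],[-0.3,-0.6,4,0,0,0,0],[-0.3,-0.6,4,0,0,0,0],[-0.3,-0.6,4,0,0,0,0],[-0.3,0,0,0,0,0,0],[-0.3,0,0,0,0,0,0]]]'
python3 - <<'E'
from h import *
to(.4993,.0049,.24)
d=snap('scene','s7')
cv2.imwrite('pics/s7c.png',cv2.resize(d['image'][70:190,220:376],(780,600),interpolation=2))
E
```

```text
clock: 33.55
position: [0.5027, 0.0952, 0.2908]
tool_rot: [-3.141, -0.001, 0.083]
force: [0.7, -0.2, 0.7]
grip_width: 0.0384
finger_force: 25.3
clock 33.55 pos [0.5027 0.0952 0.2908] rpy [-3.141e+00 -1.000e-03  8.300e-02] w 0.0384 ff 25.3 F [ 0.7 -0.2  0.7]
delta tool cm [-1.09  8.97  5.08] rot [-0.    -0.001 -0.   ]
```

View pics/s7c.png

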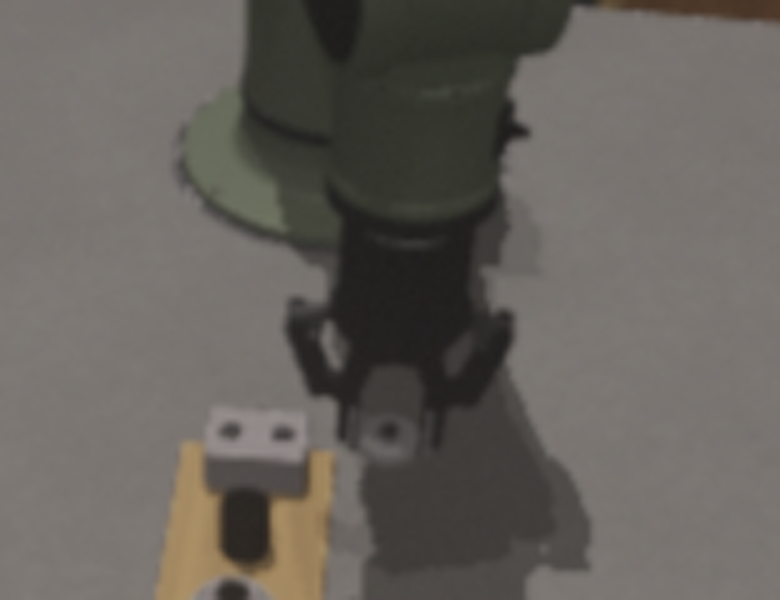

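The cap is held level between the pads at (388,440), bolt up, and the spacer stands at (245,525).

```bash
python3 -m creep '[[[-0.3,-0.4,3,0,0,0,0],[-0.3,-0.4,3,0,0,0,0],[-0.3,-0.3,3,1,0,0,0],[-0.3,0,0,2,0,0,0],[-0.3,0,0,2,0,0,0],[-0.3,0,0,0,0,0,0],[-0.3,0,0,0,0,0,0]]]'
python3 - <<'E'
from h import *
to(.4993,.0049,.2205)
E
```

```text
clock: 34.48
position: [0.4994, 0.0047, 0.2409]
tool_rot: [-3.141, -0.001, 0.084]
force: [0.1, 0.5, 0.0]
grip_width: 0.0382
finger_force: 25.3
clock 34.48 pos [0.4994 0.0047 0.2409] rpy [-3.141e+00 -1.000e-03  8.400e-02] w 0.0382 ff 25.3 F [0.1 0.5 0. ]
delta tool cm [-0.01 -0.02  2.04] rot [-0.    -0.001  0.001]
```

```bash
python3 -m creep '[[[-0.3,0,0,1,0,0,0],[-0.3,0,0,0.6,0,0,0],[-0.3,0,0,0.3,0,0,0],[-0.3,0,0,0,0,0,0],[-0.3,0,0,0,0,0,0]]]'
```

```text
clock: 35.1
position: [0.4992, 0.0041, 0.2214]
tool_rot: [-3.142, -0.0, 0.083]
force: [0.6, 0.1, 0.1]
grip_width: 0.0385
finger_force: 25.3
```

```bash
python3 -m creep '[[[-0.3,0,-0.05,0.08,0,0,0],[-0.3,0,0,0,0,0,0],[-0.3,0,0,0.06,0,0,0],[-0.3,0,0,0,0,0,0],[-0.3,0,0,0,0,0,0]]]'
```

```text
clock: 35.72
position: [0.4991, 0.0046, 0.22]
tool_rot: [-3.142, -0.0, 0.083]
force: [-1.3, 0.6, 4.5]
grip_width: 0.0386
finger_force: 25.6
```

```bash
python3 -m creep '[[[-0.05,0,0,0,0,0,0],[0.05,0,0,0,0,0,0],[0.2,0,0,0,0,0,0],[0.5,0,0,0,0,0,0],[1,0,0,0,0,0,0],[1,0,0,0,0,0,0],[1,0,0,-2,0,0,0],[1,0,0,-4,0,0,0],[1,0,-3,-3,0,0,0],[1,0,-5,0,0,0,0],[1,0,-5,0,0,0,0],[1,0,-5,0,0,0,0]]]'
python3 -m creep '[[[1,0,-5,0,0,0,0],[1,0,-5,0,0,0,0],[1,1,-4,0,0,0,0],[1,0,0,0,0,0,0],[1,0,0,0,0,0,0]]]'
python3 - <<'E'
from h import *
to(.5,.3,.3)
for n in('top','scene'):
  d=snap(n,n+'8');P=cloud(d)
  for nm,c,h,lo in(('cap',(.498,.004),.056,.052),('bear',(.577,.01),.046,.041),('cup',(.577,.01),.032,.026),('race',(.657,.018),.017,.0145)):
    q=(np.hypot(P[...,0]-c[0],P[...,1]-c[1])<.036)&(P[...,2]>lo);v,u=np.nonzero(q)
    r=np.array([ray(d,a,b,h)[:2] for a,b in zip(u,v)]).astype(np.float32)*1000
    print(n,nm,cv2.minEnclosingCircle(r),np.percentile(P[v,u,2],[50,90]))
s=load('scene8')['image'][150:250,205:335];t=load('top8')['image'][120:275,170:370]
cv2.imwrite('pics/x8.png',np.hstack([cv2.resize(s,(400,308),interpolation=2),cv2.resize(t,(400,308),interpolation=2)]))
E
```

```text
clock: 37.22
position: [0.4839, 0.1855, 0.3101]
tool_rot: [-3.142, -0.0, 0.082]
force: [0.8, 0.4, 0.1]
grip_width: 0.0854
finger_force: 0.0
clock: 37.85
position: [0.4825, 0.3238, 0.3097]
tool_rot: [3.141, 0.0, 0.083]
force: [-0.1, -1.2, 0.1]
grip_width: 0.0856
finger_force: 0.0
clock 37.85 pos [0.4825 0.3238 0.3097] rpy [3.141 0.    0.083] w 0.0856 ff 0.0 F [-0.1 -1.2  0.1]
delta tool cm [1.55 2.51 0.97] rot [ 0.001  0.    -0.   ]
top cap ((496.2939147949219, 3.0579073429107666), 19.82622528076172) [0.05891477 0.06178235]
top bear ((575.7655029296875, 9.383538246154785), 16.20870018005371) [0.04729633 0.04951835]
top cup ((575.8564453125, 9.267169952392578), 28.129932403564453) [0.03475873 0.04849714]
top race ((653.1172485351562, 19.23457908630371), 30.87285804748535) [0.01753587 0.02036619]
scene cap ((499.4674072265625, 3.8207521438598633), 22.33461570739746) [0.05918063 0.06179899]
scene bear ((580.7684326171875, 9.319210052490234), 18.68482780456543) [0.04697798 0.0492898 ]
scene cup ((580.2879638671875, 10.112078666687012), 31.367755889892578) [0.03496781 0.04782097]
scene race ((659.8757934570312, 15.993918418884277), 28.542512893676758) [0.01789224 0.02075693]
```

View pics/x8.png

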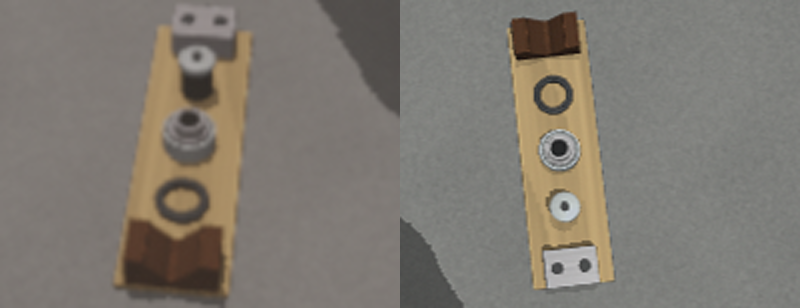

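View pics/top8.png

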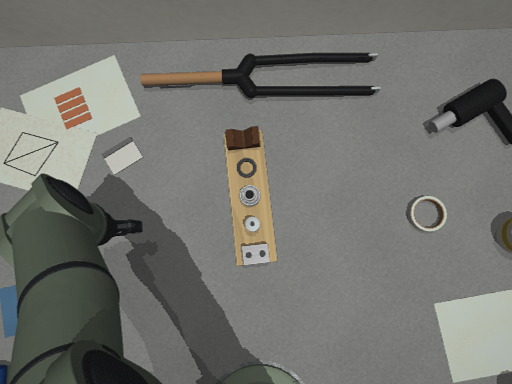

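Everything sits in line: in the top view the race is at (247,168), the cup with bearing at (249,195) and the spacer with cap at (252,224). The tape and squeegee haven't moved, and the arm is clear.

```bash
python3 -c "
from workcell import bot
print(bot.job_done())"
```

```text
the job is handed in; nothing more can be done
None
```

The layout is done and handed in at about 38 s of the 131 s allowed: race, cup with the bearing seated, and spacer with the cap on top all lie within about 2 mm of their places on the board's middle line, and the tape roll and squeegee were not touched.

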